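Click a printing block home in the registration bed

TASK

Take the wooden printing block lying on the table, lay it flat on the open end of the registration bed, lengthwise with the channel, and slide it along until the sprung pawl clicks in behind it and holds it against the sprung stop. Press gently: neither bottom out the stop's spring nor jam the block against the bed. Leave the block locked there, let go of it, and do not disturb the jar, the mug and the bottle.

Things in the scene. Friction and masses are not known exactly. Their poses are not given: they have to be found in the camera images.
- bed: Fixed plywood board 300 x 130 x 12 mm, channel along its x. Origin: centre of its underside; slide the block to +x; z up; floor 12 mm above the origin. A grey head clamped on it carries the sprung pawl and stop; where it sits along the bed differs each time and is NOT measured: the pawl's tooth is at bed x = +4 to +36 mm. Past the mouth the channel is 47.4 mm wide, low sides under 18 mm tall.
- apron (a point): Point on the floor of the bed's open end (no rails; bed x = -150 to -92 mm), on the channel's midline at bed x = -113 mm: lay the block with its centre above it. Same axes as the bed. The two guides of the flared mouth (aluminium, 10 mm tall, 71 mm apart narrowing to 47 mm) run from 22 to 48 mm ahead of it; then come straight rails of 10 mm height.
- block_mid (a point): Centre (21 mm above the underside) of the loose wooden printing block, 70 (its x) x 45 (its y) x 42 mm (z, up), 0.11 to 0.2 kg, dark printing face on top. Lies flat on the table. Either end may go first. Laid down and pushed from behind, the mouth lines it up; held across its width it may jam. Fingertips 15 mm or more above its underside clear rails and pawl.
- pawl (a joint): Steel pawl at the channel's +y side, 45 mm long on an upright pivot, pointing to bed +x, 10 mm tall, its tooth 7 mm into the channel. Rad: 0 = swung in (rest), about 0.11 while the block pushes it aside (1 to 3 N). Springs in behind the block's rear face once this is past the tooth, and blocks return. It clicks when the block has pressed the stop in 6 to 7 mm, at 11 to 12.5 N of push.
- stop (a joint): Sprung steel plate across the channel, 36 mm wide, up to 30 mm above the floor, face 65 mm past the pawl's tooth at rest. Metres: 0 = out, grows as pressed to bed +x, travel 0.011; above 0.0105 counts as bottomed. Starts at 2 N, then 1.5 N per mm: with the block sliding freely, 14.5 N of push is past the click, 18 N bottoms it. Let go, the locked block keeps it about 5 mm in.
- ink_jar: Loose black screw-top ink jar, 60 mm across, 75 mm tall, origin under its centre. Leave alone.
- mug: Loose white mug, 76 mm across, 90 mm tall, origin under its centre. Leave alone.
- gel: Loose clear bottle, 60 mm across, 170 mm tall, origin under its centre. Leave alone.
There are look-alikes about, which are no part of the job. Leave any purple or red look-alike of the part that bears block_mid alone.

How it is judged:
By the outcome, as a careful person would: the job done as asked, in the order asked, and still so for the second after the job is handed in, with the robot touching nothing.
It also fails if it takes over 64 s, if anything falls off the work surface, if the arm or the gripper's body presses on something with over 40 N, if the wrist force passes 120 N, or if a joint passes its speed limit or range.

ROBOT

A 7-joint arm with a two-finger parallel gripper is mounted at the origin on the work surface. World frame = base frame: x ahead of the robot, y to its left, z up, the work surface at z = 0. Lengths are in m, angles in rad, forces in N, time in s.
With the tool pointing down it reaches from about 0.4 to 0.85 m from the base axis. Payload 10.4 kg.
Tool frame: the origin (TCP) lies on the centre line of the jaws, within the pads' length; the fingertips stand 14 mm ahead of it and the grasp point (between the pads) lies 5 mm behind it (manip.tip_reach is the distance from the TCP to the fingertips, in m); z points along the fingers, y is the line along which they close (so a half turn about z gives the same grasp; the last joint's range is limited). The gripper opens to 85 mm and grips with 20 to 120 N. Pads are 22 mm wide; open, the fingers measure 114 mm over their backs; the gripper's body (76 mm by 85 mm) begins 54 mm behind the grasp point. The pads swing forward as they close: fully open they stand 13 mm farther back than shut.
Start: joints at [-1.257, 0.332, -0.065, 1.46, 0.022, 1.35, -0.088], TCP at [0.207, 0.59, 0.245] pointing down, gripper open.
Joint ranges: [-2.6, 2.6], [-0.5, 2.12], [-1.47, 1.34], [0.16, 2.42], [-1.27, 4.41], [0.06, 2.06], [-2.6, 2.6]. Speed limits (rad/s): [2.22, 2.22, 2.79, 2.79, 3.14, 3.14, 3.14].

INTERFACE

Orientations are given as a unit quaternion [x, y, z, w].
In Python, from workcell import manip gives the robot as it stands.
- The arm moves only by the shell command python3 -m pendant 'ROWS' [FORCE]. ROWS is JSON, a list of rows, each a list of 7 numbers: the shift along the tool's x, y, z in units of 50 mm (1.0 is 50 mm), then the turn, a rotation vector about the tool's x, y, z in units of 8 degrees (1.0 is 8 degrees), then the opening, from -1 (shut) to 1 (fully open), so that 0 is half open. In form: [[dx, dy, dz, ax, ay, az, jaw], ...]. A call has exactly 10 rows; each row is the pose to reach, as a shift and turn from the pose commanded when the call began, along the tool's axes at that moment; what a row does not reach only later rows make up. A row lasts 1/8 s, in which the tool goes at most 62.5 mm and 10.7 degrees, less where a joint would pass 70% of its speed; a pose out of reach is approached as far as the arm can. A call with a gripper value outside its range is refused whole. The fingers move at their own pace and stop on an object; FORCE is the grip in N (left out, the last holds). Time passes only in rows, so rows that repeat a pose let the fingers close, or fill a call up. It gives the time, the measured TCP pose, the force, the opening and the grip force at its end, in the units of the state.
- manip.get_obs(): the state, without advancing time (a new reading comes with each control period).
- manip.camera(name): name is "scene" or "top"; returns (picture, depth): 400x640x3 uint8, red, green, blue; 400x640 float32, m along the optical axis (not along the pixel's ray), 0 where there is no reading.
- manip.get_calibration(name): a dict with "fx", "fy", "cx", "cy" (pixels), "D" ([k1, k2, p1, p2, k3] as OpenCV has them; the pictures are not rectified), "xyz" and "orientation" of the camera in the world. Camera axes: x right, y up, looking along -z (the intrinsics and any distortion apply to the point x, -y, -z); pixel columns grow to the right and rows downward; lengths in m; the calibration is good to about 2 mm. A picture is of the moment at which its call begins. get_calibration takes no time and is no camera call.
- manip.hand_in(): hands the job in; it is judged then, once.
Trained networks look in the newest picture that a camera, given by its name, has taken for a name from the list of things; names that differ only in an ending like _2 or _b are one class to them, and where a whole thing is asked for, a point or a joint stands for the part that bears it (a point fixed in the world has none). Each returns a list of dicts, best first, with "p" (0 to 1); they miss things now and then, are a little off and sometimes report something else, mostly with a low value. They report only what shows in the picture. A call takes as long as a camera call. They do not tell look-alikes from the thing itself.
- manip.find_in(thing, camera): "box" ([left, top, right, bottom] in pixels, round what is visible of it).
- manip.trace(thing, camera): "pixels" (400x640 bool, what is visible of it) and "box" ([left, top, right, bottom] in pixels, round what is visible of it).
- manip.tip_of(thing, camera): "pixel" ([column, row] in pixels: a listed point, or the origin of a listed thing).
The state is a dict: "clock": time; "joint_pos": joint angles; "joint_velocities": joint speeds; "tau": joint torques, N m; "position": TCP position; "ee_rot": TCP orientation; "ft_force": force on the tool from outside, world axes, zero at the start; "torque": the same for the moment, N m; "grip_width": opening from 0.0 (shut) to 1.0 (fully open); "grasp_force": force on a finger pad.
Only numpy, scipy, OpenCV 4.12 (cv2) and the standard library are available. Lean on these libraries where they do the work, as an engineer would, in place of code of your own. Each camera call takes 0.05 s, during which the arm holds its last target. There are 200 camera calls.

## Working session

There is one attempt and no reset: what is moved stays moved. The work goes in short steps, Python scripts to look and compute and a shell command to move; the robot and the scene stay as the last step left them, time stands still between calls to the robot, and variables do not carry over. Pictures are saved under pics/ and viewed, at most 10 in all, crops included, and the job is handed in when it is done.

```bash
mkdir -p pics; cat > h.py <<'E'
import numpy as np, cv2
from scipy.spatial.transform import Rotation as R
from workcell import manip
def look(cam):
    im,d=manip.camera(cam); return im,d
def save(im,name): cv2.imwrite('pics/'+name,cv2.cvtColor(im,cv2.COLOR_RGB2BGR))
def cal(cam):
    c=manip.get_calibration(cam); K=np.array([[c['fx'],0,c['cx']],[0,c['fy'],c['cy']],[0,0,1.]])
    o=c['orientation']; o=np.array(o)
    r=R.from_quat(o) if o.size==4 else R.from_matrix(o)
    return K,np.array(c['D'],float),np.array(c['xyz']),r
def rays(cam,px):
    K,D,t,r=cal(cam); p=cv2.undistortPoints(np.array(px,float).reshape(-1,1,2),K,D).reshape(-1,2)
    return t,r,np.c_[p[:,0],-p[:,1],-np.ones(len(p))]
def pts(cam,px,depth):   # px Nx2 (col,row)
    t,r,v=rays(cam,px); return t+r.apply(v*np.asarray(depth).reshape(-1,1))
def onz(cam,px,z):
    t,r,v=rays(cam,px); w=r.apply(v); return t+w*((z-t[2])/w[:,2])[:,None]
def proj(cam,P):
    K,D,t,r=cal(cam); q=r.inv().apply(np.atleast_2d(P)-t); q=q*[1,-1,-1]
    return cv2.projectPoints(q,np.zeros(3),np.zeros(3),K,D)[0].reshape(-1,2)
E
python3 - <<'E'
from h import *
for c in ['scene','top']:
    im,d=look(c); save(im,c+'0.png'); np.save(c+'0.npy',d); 
    K,D,t,r=cal(c); print(c,K.round(1).tolist(),D,t,r.as_matrix().round(2).tolist())
    for n in ['block_mid','bed','pawl','stop','ink_jar','mug','gel']:
        print(n,[(round(x['p'],2),np.round(x['box']).tolist()) for x in manip.find_in(n,c)[:4]])
    for n in ['block_mid','apron']:
        print('tip',n,[(round(x['p'],2),np.round(x['pixel'],1).tolist()) for x in manip.tip_of(n,c)[:4]])
print(manip.get_obs())
E
```

```text
scene [[393.1, 0.0, 325.2], [0.0, 393.1, 190.4], [0.0, 0.0, 1.0]] [-0.01490341  0.          0.          0.          0.        ] [1.03957888 0.44616275 0.98613913] [[-0.68, -0.59, 0.44], [0.74, -0.56, 0.39], [0.02, 0.59, 0.81]]
block_mid [(0.91, [222.0, 155.0, 250.0, 186.0]), (0.78, [259.0, 140.0, 286.0, 163.0]), (0.71, [295.0, 156.0, 319.0, 179.0])]
bed [(0.64, [274.0, 188.0, 370.0, 284.0])]
pawl [(0.48, [327.0, 227.0, 344.0, 235.0])]
stop [(0.51, [300.0, 246.0, 312.0, 254.0])]
ink_jar []
mug [(0.76, [266.0, 90.0, 287.0, 123.0])]
gel [(0.86, [402.0, 269.0, 434.0, 315.0])]
tip block_mid [(0.88, [271.0, 154.4]), (0.74, [234.6, 168.6]), (0.58, [307.6, 165.8]), (0.4, [252.7, 205.9])]
tip apron [(0.58, [344.2, 201.9])]
top [[390.3, 0.0, 321.2], [0.0, 390.3, 201.9], [0.0, 0.0, 1.0]] [-0.04142715  0.          0.          0.          0.        ] [ 0.46779226 -0.02484244  1.03379816] [[0.01, 1.0, -0.06], [-1.0, 0.01, -0.02], [-0.02, 0.06, 1.0]]
block_mid [(0.94, [356.0, 208.0, 383.0, 231.0]), (0.83, [415.0, 152.0, 439.0, 174.0])]
bed [(0.65, [263.0, 111.0, 324.0, 229.0])]
pawl [(0.36, [283.0,
[... 410 characters left out ...]
  0.33220001, -0.06471428,  1.46011848,  0.02160234,
        1.34988728, -0.08850171]), 'joint_velocities': array([ 2.90826177e-04,  1.00680315e-03, -2.33536927e-03,  1.18659468e-03,
       -1.57739340e-04, -6.23871610e-04,  3.01010760e-05]), 'tau': array([ 8.38107972e-04, -6.25219917e+01,  4.97036520e-02, -3.91826749e+01,
        1.66551961e-02,  1.79837498e-03,  9.41230581e-06]), 'position': array([0.20652082, 0.58990986, 0.24532872]), 'ee_rot': array([ 1.67594766e-01,  9.85855970e-01,  4.15785601e-05, -3.69256429e-06]), 'ft_force': array([ 0.07718083, -0.45329138, -0.31748558]), 'torque': array([-0.01446463, -0.01953269,  0.02545977]), 'grasp_force': 0.0, 'grip_width': 0.9994914846495364}
```

View pics/scene0.png

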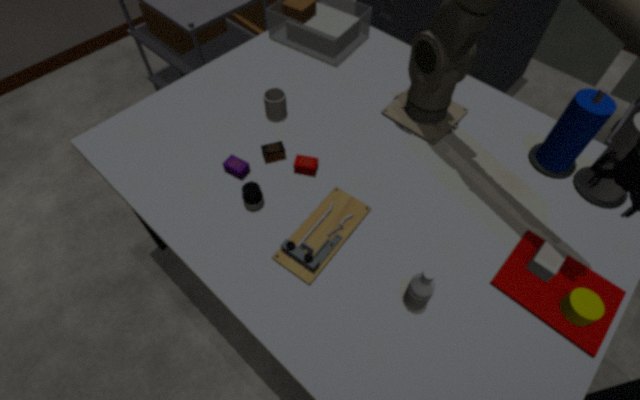

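View pics/top0.png

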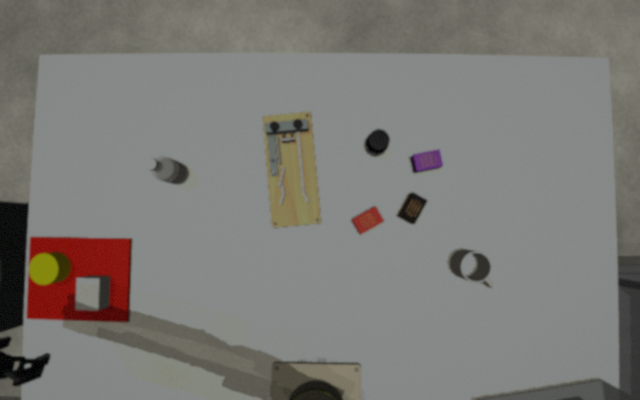

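Candidates for the block in the top picture are dark brown (412,208), purple (426,160) and red (367,220). The brown one fits: it is wood-coloured with a dark printing face, and the other two are the excluded look-alikes. The bed's open end is the lower end, near (295,213). The head with the stop is at (288,127), so the slide direction is up in the picture, about world +x.

```bash
cat > m.py <<'E'
from h import *
im,d=look('top'); 
hsv=cv2.cvtColor(im,cv2.COLOR_RGB2HSV)
vv,uu=np.mgrid[0:400,0:640]; px=np.c_[uu.ravel(),vv.ravel()]
P=pts('top',px,d.ravel()).reshape(400,640,3); P[d==0]=np.nan
print('table z',np.nanmedian(P[300:330,180:260,2]), np.nanmedian(P[60:90,400:500,2]))
for nm,(l,t,r,b),zl,zh in [('brown',(392,185,432,228),.03,.055),('bed',(255,105,330,235),.006,.02)]:
    m=np.zeros((400,640),bool); m[t:b,l:r]=1
    m&=(P[...,2]>zl)&(P[...,2]<zh)
    q=P[m]; print(nm,m.sum(),'z',np.median(q[:,2]))
    rect=cv2.minAreaRect((q[:,:2]*1000).astype(np.float32)); print(rect, (q.min(0)+q.max(0))/2)
for k,tr in enumerate(manip.trace('block_mid','top')[:4]): print('trace',tr['p'],tr['box'], cv2.minAreaRect((onz('top',np.argwhere(tr['pixels'])[:,::-1],.042)[:,:2]*1000).astype(np.float32)))
for k,tr in enumerate(manip.trace('bed','top')[:2]): print('bedtrace',tr['p'],tr['box'], cv2.minAreaRect((onz('top',np.argwhere(tr['pixels'])[:,::-1],.012)[:,:2]*1000).astype(np.float32)))
for x in manip.tip_of('apron','top'): print('apron',x['p'],onz('top',[x['pixel']],.012))
for x in manip.tip_of('block_mid','top'): print('blk',x['p'],x['pixel'],onz('top',[x['pixel']],.021))
for x in manip.tip_of('bed','top'): print('bed',x['p'],onz('top',[x['pixel']],.0))
c=im[100:240,250:450]; c=cv2.resize(c,(800,560),interpolation=cv2.INTER_CUBIC); c=cv2.convertScaleAbs(c,alpha=1.6); save(c,'crop1.png')
E
python3 m.py
```

```text
table z 0.0005674365053121022 0.00047526995341340417
brown 495 z 0.04275941115154014
((518.0568237304688, -241.6621856689453), (45.31053924560547, 70.7370376586914), 62.95234298706055) [ 0.51786292 -0.24169366  0.0395573 ]
bed 4356 z 0.012530123246728087
((614.010498046875, 67.93174743652344), (315.31756591796875, 158.19357299804688), 1.227508544921875) [0.61544647 0.06824706 0.01301223]
trace 0.63 [414.6, 154.0, 439.1, 170.5] ((637.3294677734375, -275.1626281738281), (45.66952133178711, 76.51329803466797), 9.421109199523926)
trace 0.59 [355.2, 209.5, 382.7, 234.2] ((487.41265869140625, -127.94245910644531), (44.64077377319336, 70.51963806152344), 28.277742385864258)
trace 0.58 [397.7, 191.8, 426.3, 224.3] ((518.2742919921875, -238.26321411132812), (48.42474365234375, 74.94964599609375), 61.65431594848633)
bedtrace 0.81 [261.5, 110.8, 316.3, 227.7] ((618.4628295898438, 71.4888916015625), (297.72528076171875, 131.78726196289062), 5.884932041168213)
apron 0.9 [[0.50283424 0.05668048 0.012     ]]
blk 0.95 [429.7, 163.2] [[ 0.63526483 -0.2912184   0.021     ]]
blk 0.86 [369.8, 221.0] [[ 0.48263417 -0.13511686  0.021     ]]
blk 0.78 [412.0, 206.3] [[ 0.52192623 -0.24446225  0.021     ]]
bed 0.9 [[0.62442584 0.07991919 0.        ]]
```

View pics/crop1.png

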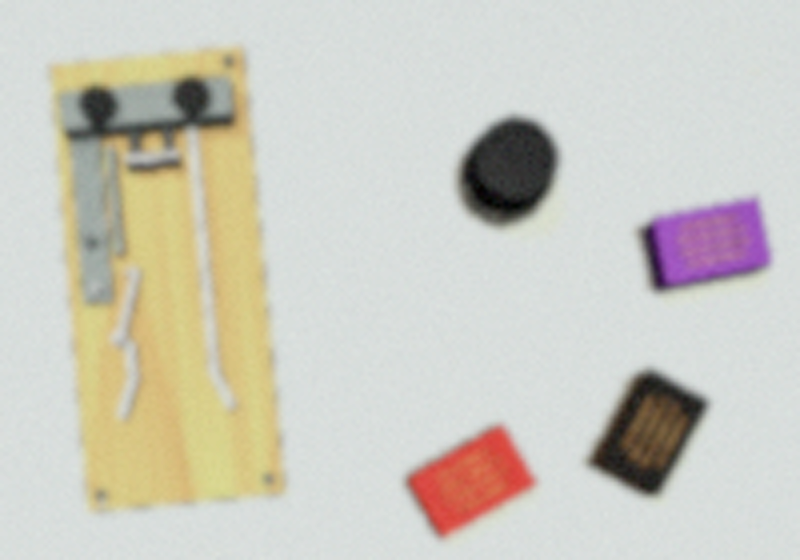

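The crop confirms it: the dark brown block is at (648,432) of the crop, clear of its neighbours, with purple at (710,245) and red at (470,480). Now I need the bed pose from the board's colour and the block pose.

```bash
cat > bed.py <<'E'
from h import *
c=[(52,66),(243,50),(285,490),(92,510)]
px=[(250+u/4-.4,100+v/4-.4) for u,v in c]
W=onz('top',px,.012)[:,:2]; print(W.round(4).tolist())
ctr=W.mean(0); ax=(W[0]+W[1]-W[2]-W[3])/2; print('ctr',ctr,'len',np.linalg.norm(ax),'wid',np.linalg.norm(W[0]+W[3]-W[1]-W[2])/2,'yaw',np.degrees(np.arctan2(ax[1],ax[0])))
# rail right straight line
L=onz('top',[(250+193/4,100+130/4),(250+212/4,100+370/4)],.022)[:,:2]; e=L[0]-L[1]; print('rail yaw',np.degrees(np.arctan2(e[1],e[0])))
h=np.radians(5.3); u=np.array([np.cos(h),np.sin(h)]); n=np.array([-u[1],u[0]])
for nm,p,z in [('rail',(203,250),.022),('guideR end',(232,405),.022),('guideL end',(122,415),.022),('pawl piv?',(95,243),.022),('pawltip',(108,150),.022),('stopface',(152,165),.04),('guideL start',(118,340),.022)]:
    q=onz('top',[(250+p[0]/4-.4,100+p[1]/4-.4)],z)[0,:2]-ctr; print(nm,(q@u).round(4),(q@n).round(4))
o=manip.get_obs(); r=R.from_quat(o['ee_rot']); print(o['clock'],r.as_matrix().round(3).tolist())
E
python3 bed.py
```

```text
[[0.7596, 0.1509], [0.7712, 0.0232], [0.4785, -0.0083], [0.4639, 0.118]]
ctr [0.61826435 0.07096194] len 0.2959633352330957 wid 0.12762156306314154 yaw 6.238752715164587
rail yaw 5.3738627648248105
rail 0.014 -0.0253
guideR end -0.0889 -0.0362
guideL end -0.0895 0.0357
pawl piv? 0.0246 0.045
pawltip 0.0856 0.0321
stopface 0.069 0.0023
guideL start -0.0404 0.0347
1.3 [[-0.944, 0.33, 0.0], [0.33, 0.944, 0.0], [0.0, 0.0, -1.0]]
```

```bash
python3 -m pendant '[[-1,-0.7,0,0,0,0,1],[-2,-1.35,0,0,0,0,1],[-3,-2,0,0,0,0,1],[-4,-2.7,0,0,0,0,1],[-5,-3.4,0,0,0,0,1],[-6,-4,0,0,0,0,1],[-7,-4.7,0,0,0,0.5,1],[-8.1,-5.4,0,0,0,0.97,1],[-8.4,-6.4,0,0,0,0.97,1],[-8.8,-7.4,0,0,0,0.97,1]]'
python3 - <<'E'
from h import *
o=manip.get_obs(); r=R.from_quat(o['ee_rot']); M=r.as_matrix(); print(M.round(3).tolist())
print(M.T@(np.array([.5185,-.2415,.15])-o['position'])/.05, o['joint_pos'].round(2))
E
```

```text
clock: 2.55
position: [0.4996, 0.0934, 0.2453]
ee_rot: [0.234, 0.972, 0.0, 0.0]
ft_force: [0.5, -0.5, -0.1]
grip_width: 0.999
grasp_force: 0.0
[[-0.89, 0.455, 0.0], [0.455, 0.89, 0.0], [-0.0, 0.0, -1.0]]
[-3.38564511 -5.79186326  1.90550607] [-0.61  0.07  0.35  1.78 -0.02  1.3   0.85]
```

```bash
python3 -m pendant '[[-0.55,-1,0,0,0,0,0.6],[-1.1,-2,0,0,0,0,0.6],[-1.7,-3,0.3,0,0,0,0.6],[-2.3,-4,0.6,0,0,0,0.6],[-2.9,-5,1,0,0,0,0.6],[-3.39,-5.79,1.5,0,0,0,0.6],[-3.39,-5.79,2,0,0,0,0.6],[-3.39,-5.79,2.4,0,0,0,0.6],[-3.39,-5.79,2.4,0,0,0,0.6],[-3.39,-5.79,2.4,0,0,0,0.6]]'
python3 - <<'E'
from h import *
print(manip.tip_reach)
o=manip.get_obs(); r=R.from_quat(o['ee_rot']); M=r.as_matrix(); print(M.round(3).tolist())
print(M.T@(np.array([.5185,-.2415,.034])-o['position'])/.05, o['joint_pos'].round(2))
im,d=look('top'); save(cv2.convertScaleAbs(cv2.resize(im[130:280,330:530],(800,600)),alpha=1.6),'c2.png')
E
```

```text
clock: 3.8
position: [0.5193, -0.2397, 0.1262]
ee_rot: [0.234, 0.972, 0.0, 0.001]
ft_force: [-0.0, 0.1, -0.0]
grip_width: 0.799
grasp_force: 0.0
0.014
[[-0.891, 0.455, 0.001], [0.455, 0.891, -0.0], [-0.001, 0.0, -1.0]]
[-1.38314974e-04 -4.03609286e-02  1.84426748e+00] [-0.16  0.35  0.62  1.78 -0.23  1.08  1.63]
```

View pics/c2.png

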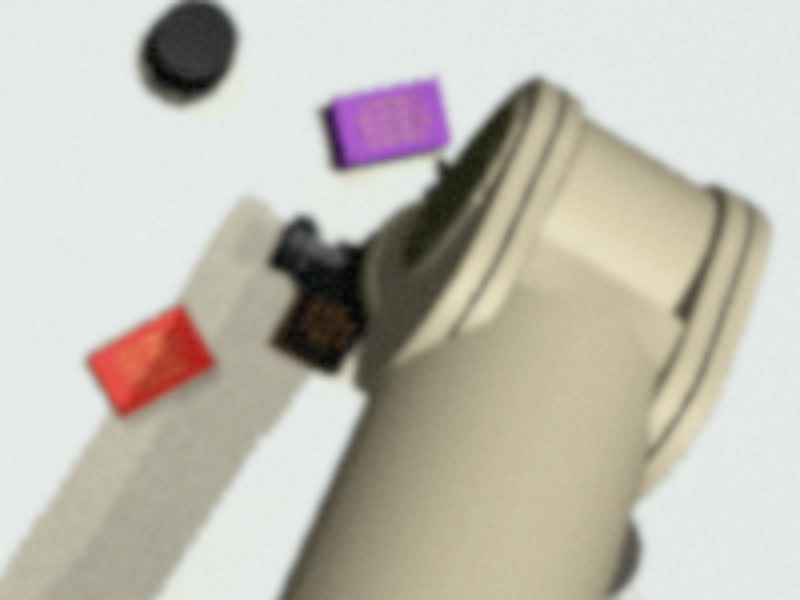

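The gripper is over the brown block (crop 325,325), and the red and purple look-alikes are clear. I'll descend and grip.

```bash
python3 -m pendant '[[0,-0.04,0.5,0,0,0,0.6],[0,-0.04,1,0,0,0,0.6],[0,-0.04,1.4,0,0,0,0.6],[0,-0.04,1.7,0,0,0,0.6],[0,-0.04,1.84,0,0,0,0.6],[0,-0.04,1.84,0,0,0,0.6],[0,-0.04,1.84,0,0,0,-0.2],[0,-0.04,1.84,0,0,0,-0.2],[0,-0.04,1.84,0,0,0,-0.2],[0,-0.04,1.84,0,0,0,-0.2]]' 30
python3 -c "
from h import *
o=manip.get_obs();print(o['joint_pos'].round(2),o['position'])"
```

```text
clock: 5.1
position: [0.5184, -0.2416, 0.034]
ee_rot: [0.234, 0.972, 0.0, 0.001]
ft_force: [-0.5, -0.2, 5.2]
grip_width: 0.52
grasp_force: 33.3
[-0.11  0.48  0.56  1.84 -0.32  0.91  1.7 ] [ 0.51839337 -0.24160707  0.0339758 ]
```

```bash
python3 -m pendant '[[0,0,-0.6,0,0,0,-0.2],[0,0,-1.3,0,0,0,-0.2],[0.2,0.3,-2,0,0,0,-0.2],[0.6,1.1,-2,0,0,-0.8,-0.2],[1.1,2,-2,0,0,-1.6,-0.2],[1.6,2.9,-2,0,0,-2.4,-0.2],[2.1,3.8,-2,0,0,-3.2,-0.2],[2.6,4.6,-2,0,0,-4.12,-0.2],[2.96,5.25,-2,0,0,-4.12,-0.2],[2.96,5.25,-2,0,0,-4.12,-0.2]]'
python3 - <<'E'
from h import *
o=manip.get_obs(); M=R.from_quat(o['ee_rot']).as_matrix(); print(M.round(3).tolist())
print(M.T@(np.array([.5059,.0594,.046])-o['position'])/.05, o['joint_pos'].round(2))
im,d=look('scene'); save(cv2.convertScaleAbs(cv2.resize(im[130:290,220:420],(800,600)),alpha=1.6),'c3.png')
E
```

```text
clock: 6.35
position: [0.5049, 0.063, 0.133]
ee_rot: [-0.054, 0.999, 0.0, -0.0]
ft_force: [0.4, -0.9, -1.3]
grip_width: 0.52
grasp_force: 32.5
[[-0.994, -0.108, -0.001], [-0.108, 0.994, 0.001], [0.001, 0.001, -1.0]]
[-0.01313227 -0.07647231  1.74068849] [-0.56  0.18  0.38  1.92 -0.08  1.06  1.53]
```

View pics/c3.png

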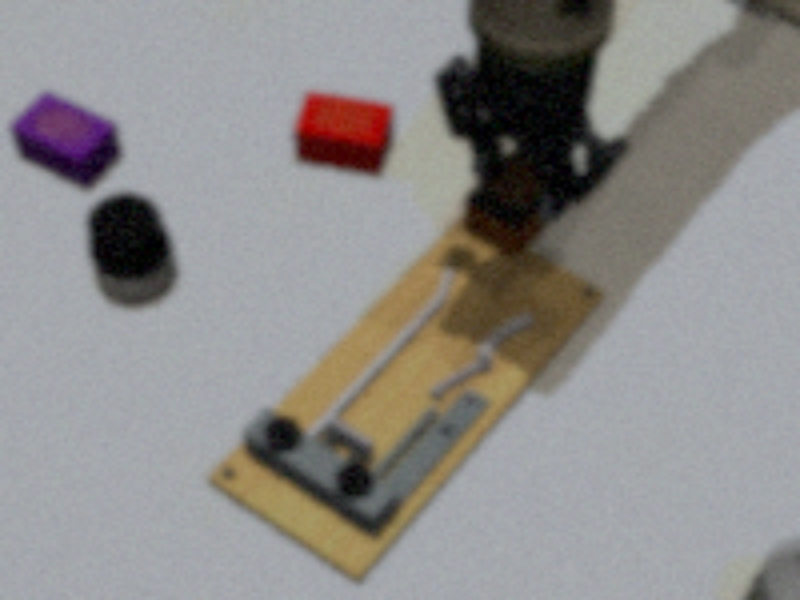

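```bash
python3 -m pendant '[[0,0,0.3,0,0,0,-0.2],[0,0,0.7,0,0,0,-0.2],[0,0,1.1,0,0,0,-0.2],[0,0,1.4,0,0,0,-0.2],[0,0,1.6,0,0,0,-0.2],[0,0,1.7,0,0,0,-0.2],[0,0,1.75,0,0,0,-0.2],[0,0,1.75,0,0,0,-0.2],[0,0,1.75,0,0,0,-0.2],[0,0,1.75,0,0,0,-0.2]]'
```

```text
clock: 7.65
position: [0.5056, 0.0598, 0.046]
ee_rot: [-0.052, 0.999, 0.0, 0.0]
ft_force: [-1.5, -0.3, -1.4]
grip_width: 0.522
grasp_force: 32.5
```

```bash
python3 -m pendant '[[0,0,0.01,0,0,0,-0.2],[0,0,0.02,0,0,0,-0.2],[0,0,0.02,0,0,0,0.1],[0,0,0.02,0,0,0,0.2],[0,0,0.02,0,0,0,0.35],[0,0,0.02,0,0,0,0.45],[0,0,0.02,0,0,0,0.45],[0,0,-0.5,0,0,0,0.45],[0,0,-1.2,0,0,0,0.45],[0,0,-1.6,0,0,0,0.45]]'
python3 - <<'E'
from h import *
o=manip.get_obs(); M=R.from_quat(o['ee_rot']).as_matrix()
print(np.degrees(np.arctan2(-M[1,0],-M[0,0])),o['position'])
E
```

```text
clock: 8.9
position: [0.506, 0.0597, 0.1274]
ee_rot: [-0.051, 0.999, 0.0, 0.001]
ft_force: [-0.5, 0.1, -0.7]
grip_width: 0.726
grasp_force: 0.0
5.8939639404121325 [0.50603702 0.05971469 0.12742186]
```

```bash
python3 -m pendant '[[0.4,0,0,0,0,0,0],[0.9,0,0,0,0,0,-0.5],[1.3,0,0,0,0,0,-1],[1.4,0,0,0,0,0,-1],[1.4,0,0.5,0,0,0,-1],[1.4,0,1,0,0,0,-1],[1.4,0,1.4,0,0,0,-1],[1.4,0,1.6,0,0,0,-1],[1.4,0,1.66,0,0,0,-1],[1.4,0,1.66,0,0,0,-1]]' 40
python3 - <<'E'
from h import *
im,d=look('scene'); save(cv2.convertScaleAbs(cv2.resize(im[150:290,250:425],(800,600),interpolation=cv2.INTER_CUBIC),alpha=1.6),'c4.png')
E
```

```text
clock: 10.15
position: [0.4363, 0.0526, 0.0432]
ee_rot: [-0.051, 0.999, 0.0, 0.0]
ft_force: [-0.1, -0.3, 0.1]
grip_width: 0.002
grasp_force: 0.0
```

View pics/c4.png

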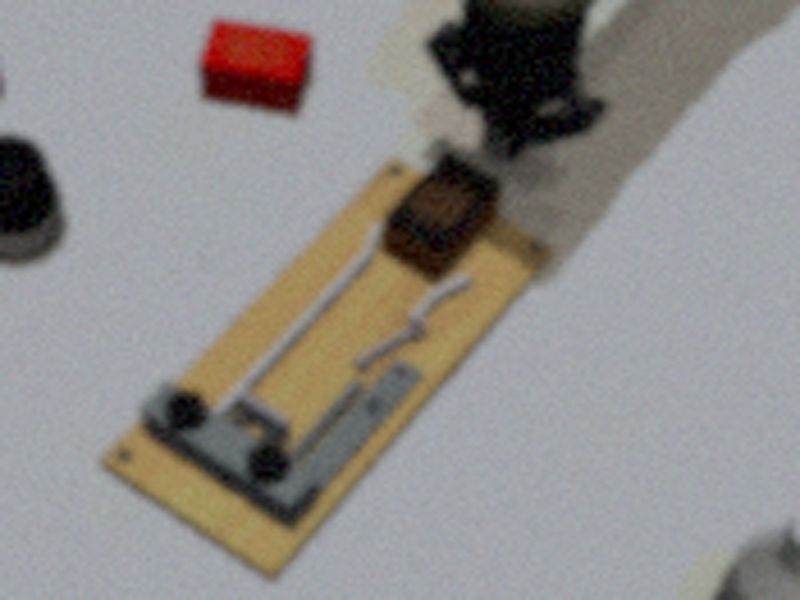

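The block lies flat and lengthwise on the apron (crop 440,215), with its front just in the mouth and the closed gripper behind it at (500,140). Now I'll push.

```bash
python3 -m pendant '[[-0.2,0,0,0,0,0,-1],[-0.35,0,0,0,0,0,-1],[-0.5,0,0,0,0,0,-1],[-0.65,0,0,0,0,0,-1],[-0.8,0,0,0,0,0,-1],[-0.95,0,0,0,0,0,-1],[-1.1,0,0,0,0,0,-1],[-1.25,0,0,0,0,0,-1],[-1.4,0,0,0,0,0,-1],[-1.5,0,0,0,0,0,-1]]'
```

```text
clock: 11.45
position: [0.511, 0.0603, 0.0428]
ee_rot: [-0.051, 0.999, 0.0, 0.0]
ft_force: [-0.4, -0.7, 0.1]
grip_width: -0.003
grasp_force: 0.2
```

```bash
python3 -m pendant '[[-0.1,0,0,0,0,0,-1],[-0.2,0,0,0,0,0,-1],[-0.3,0,0,0,0,0,-1],[-0.4,0,0,0,0,0,-1],[-0.5,0,0,0,0,0,-1],[-0.6,0,0,0,0,0,-1],[-0.7,0,0,0,0,0,-1],[-0.8,0,0,0,0,0,-1],[-0.9,0,0,0,0,0,-1],[-0.9,0,0,0,0,0,-1]]'
```

```text
clock: 12.7
position: [0.5558, 0.0649, 0.0429]
ee_rot: [-0.051, 0.999, 0.0, 0.0]
ft_force: [-0.8, -0.8, 0.8]
grip_width: -0.0
grasp_force: 0.0
```

```bash
python3 -m pendant '[[-0.08,0,0,0,0,0,-1],[-0.16,0,0,0,0,0,-1],[-0.24,0,0,0,0,0,-1],[-0.32,0,0,0,0,0,-1],[-0.4,0,0,0,0,0,-1],[-0.48,0,0,0,0,0,-1],[-0.56,0,0,0,0,0,-1],[-0.64,0,0,0,0,0,-1],[-0.7,0,0,0,0,0,-1],[-0.7,0,0,0,0,0,-1]]'
python3 - <<'E'
from h import *
im,d=look('scene'); save(cv2.convertScaleAbs(cv2.resize(im[180:290,260:400],(800,600),interpolation=cv2.INTER_CUBIC),alpha=1.6),'c5.png')
E
```

```text
clock: 13.95
position: [0.5904, 0.0684, 0.0428]
ee_rot: [-0.051, 0.999, -0.0, 0.0]
ft_force: [0.5, -0.2, 0.9]
grip_width: 0.003
grasp_force: 0.0
```

View pics/c5.png

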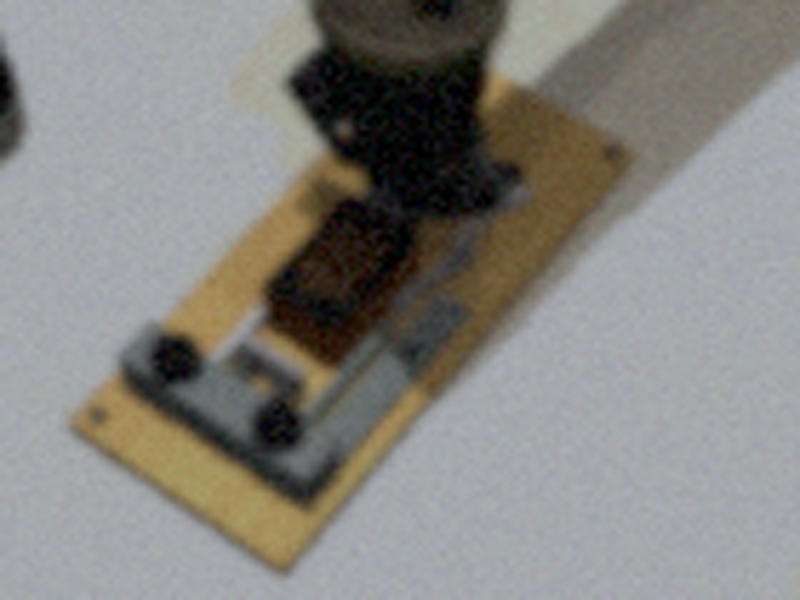

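The block is in the channel (crop 340,280), straight, with a gap to the stop plate at (270,360). Next come small steps while watching the force.

```bash
python3 -m pendant '[[-0.03,0,0,0,0,0,-1],[-0.06,0,0,0,0,0,-1],[-0.09,0,0,0,0,0,-1],[-0.12,0,0,0,0,0,-1],[-0.15,0,0,0,0,0,-1],[-0.18,0,0,0,0,0,-1],[-0.2,0,0,0,0,0,-1],[-0.2,0,0,0,0,0,-1],[-0.2,0,0,0,0,0,-1],[-0.2,0,0,0,0,0,-1]]'
```

```text
clock: 15.25
position: [0.6001, 0.0696, 0.0429]
ee_rot: [-0.051, 0.999, 0.0, 0.0]
ft_force: [0.2, 0.1, 0.7]
grip_width: -0.002
grasp_force: 0.0
```

```bash
python3 -m pendant '[[-0.02,0,0,0,0,0,-1],[-0.04,0,0,0,0,0,-1],[-0.06,0,0,0,0,0,-1],[-0.08,0,0,0,0,0,-1],[-0.1,0,0,0,0,0,-1],[-0.1,0,0,0,0,0,-1],[-0.1,0,0,0,0,0,-1],[-0.1,0,0,0,0,0,-1],[-0.1,0,0,0,0,0,-1],[-0.1,0,0,0,0,0,-1]]'
```

```text
clock: 16.5
position: [0.605, 0.07, 0.0428]
ee_rot: [-0.051, 0.999, 0.0, 0.0]
ft_force: [0.8, -1.1, 0.5]
grip_width: -0.003
grasp_force: 0.0
```

```bash
python3 -m pendant '[[-0.02,0,0,0,0,0,-1],[-0.04,0,0,0,0,0,-1],[-0.06,0,0,0,0,0,-1],[-0.06,0,0,0,0,0,-1],[-0.06,0,0,0,0,0,-1],[-0.06,0,0,0,0,0,-1],[-0.06,0,0,0,0,0,-1],[-0.06,0,0,0,0,0,-1],[-0.06,0,0,0,0,0,-1],[-0.06,0,0,0,0,0,-1]]'
```

```text
clock: 17.75
position: [0.6079, 0.0703, 0.0428]
ee_rot: [-0.051, 0.999, 0.0, -0.0]
ft_force: [0.1, 0.4, -0.4]
grip_width: 0.003
grasp_force: 0.0
```

```bash
python3 - <<'E'
from h import *
im,d=look('scene'); save(cv2.convertScaleAbs(cv2.resize(im[180:290,260:400],(800,600),interpolation=cv2.INTER_CUBIC),alpha=1.7),'c6.png')
vv,uu=np.mgrid[180:290,260:400]; px=np.c_[uu.ravel(),vv.ravel()]
P=pts('scene',px,d[180:290,260:400].ravel())
h=np.radians(5.9); u=np.array([np.cos(h),np.sin(h)]); n=np.array([-u[1],u[0]]); c=np.array([.6183,.071])
q=np.c_[(P[:,:2]-c)@u,(P[:,:2]-c)@n,P[:,2]]
m=(abs(q[:,1])<.02)&(q[:,2]>.047)&(q[:,2]<.06); print('block top x',np.percentile(q[m,0],[1,50,99]),np.median(q[m,2]),m.sum())
m=(abs(q[:,1])<.014)&(q[:,2]>.03)&(q[:,2]<.045)&(q[:,0]>.03); print('stop/front x',np.sort(q[m,0]).round(3))
E
```

```text
block top x [-0.00416481  0.04986687  0.12019236] 0.0539539750696153 464
stop/front x [0.07  0.07  0.07  0.07  0.07  0.07  0.071 0.071 0.071 0.071 0.071 0.071
 0.074 0.074 0.074 0.074 0.075 0.075 0.075 0.076 0.076 0.076 0.077 0.077
 0.077 0.077 0.077 0.077 0.078 0.078 0.078 0.078 0.078 0.078 0.078 0.078
 0.078 0.078 0.078 0.078 0.078 0.079 0.079 0.079 0.079 0.079 0.079 0.08
 0.08  0.08  0.081 0.082 0.084 0.085 0.086 0.088 0.089 0.09  0.109 0.111
 0.121 0.121 0.122 0.122 0.122 0.122 0.122 0.122 0.122 0.122 0.122 0.122
 0.122 0.123 0.123 0.123 0.123 0.123 0.123 0.124]
```

View pics/c6.png

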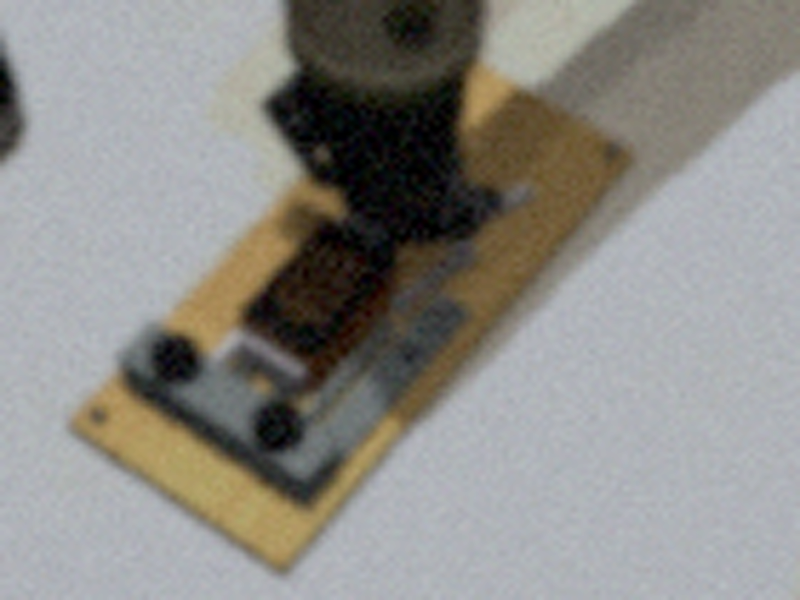

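The block's front is now almost at the stop plate (crop 265,350). I'll creep on in 2 mm steps.

```bash
python3 -m pendant '[[-0.01,0,0,0,0,0,-1],[-0.02,0,0,0,0,0,-1],[-0.03,0,0,0,0,0,-1],[-0.04,0,0,0,0,0,-1],[-0.05,0,0,0,0,0,-1],[-0.05,0,0,0,0,0,-1],[-0.05,0,0,0,0,0,-1],[-0.05,0,0,0,0,0,-1],[-0.05,0,0,0,0,0,-1],[-0.05,0,0,0,0,0,-1]]'
```

```text
clock: 19.05
position: [0.6103, 0.0706, 0.0427]
ee_rot: [-0.052, 0.999, 0.0, -0.0]
ft_force: [-4.4, 0.2, -0.1]
grip_width: -0.001
grasp_force: 2.0
```

```bash
python3 -m pendant '[[-0.01,0,0,0,0,0,-1],[-0.02,0,0,0,0,0,-1],[-0.03,0,0,0,0,0,-1],[-0.04,0,0,0,0,0,-1],[-0.04,0,0,0,0,0,-1],[-0.04,0,0,0,0,0,-1],[-0.04,0,0,0,0,0,-1],[-0.04,0,0,0,0,0,-1],[-0.04,0,0,0,0,0,-1],[-0.04,0,0,0,0,0,-1]]'
```

```text
clock: 20.3
position: [0.6121, 0.0707, 0.0427]
ee_rot: [-0.051, 0.999, 0.0, -0.0]
ft_force: [-5.8, 0.6, 1.2]
grip_width: 0.003
grasp_force: 3.0
```

```bash
python3 -m pendant '[[-0.01,0,0,0,0,0,-1],[-0.02,0,0,0,0,0,-1],[-0.03,0,0,0,0,0,-1],[-0.04,0,0,0,0,0,-1],[-0.05,0,0,0,0,0,-1],[-0.05,0,0,0,0,0,-1],[-0.05,0,0,0,0,0,-1],[-0.05,0,0,0,0,0,-1],[-0.05,0,0,0,0,0,-1],[-0.05,0,0,0,0,0,-1]]'
```

```text
clock: 21.55
position: [0.6139, 0.071, 0.0426]
ee_rot: [-0.051, 0.999, 0.0, -0.001]
ft_force: [-9.2, -1.7, 4.7]
grip_width: 0.0
grasp_force: 4.7
```

```bash
python3 -m pendant '[[-0.01,0,0,0,0,0,-1],[-0.02,0,0,0,0,0,-1],[-0.02,0,0,0,0,0,-1],[-0.02,0,0,0,0,0,-1],[-0.02,0,0,0,0,0,-1],[-0.02,0,0,0,0,0,-1],[-0.02,0,0,0,0,0,-1],[-0.02,0,0,0,0,0,-1],[-0.02,0,0,0,0,0,-1],[-0.02,0,0,0,0,0,-1]]'
```

```text
clock: 22.8
position: [0.6146, 0.071, 0.0425]
ee_rot: [-0.051, 0.999, 0.0, -0.001]
ft_force: [-10.1, -1.5, 4.5]
grip_width: 0.002
grasp_force: 5.3
```

```bash
python3 -m pendant '[[-0.01,0,0,0,0,0,-1],[-0.02,0,0,0,0,0,-1],[-0.03,0,0,0,0,0,-1],[-0.03,0,0,0,0,0,-1],[-0.03,0,0,0,0,0,-1],[-0.03,0,0,0,0,0,-1],[-0.03,0,0,0,0,0,-1],[-0.03,0,0,0,0,0,-1],[-0.03,0,0,0,0,0,-1],[-0.03,0,0,0,0,0,-1]]'
```

```text
clock: 24.05
position: [0.6157, 0.0711, 0.0424]
ee_rot: [-0.051, 0.999, 0.0, -0.002]
ft_force: [-11.5, -1.4, 4.7]
grip_width: -0.003
grasp_force: 6.1
```

```bash
python3 -m pendant '[[-0.01,0,0,0,0,0,-1],[-0.02,0,0,0,0,0,-1],[-0.02,0,0,0,0,0,-1],[-0.02,0,0,0,0,0,-1],[-0.02,0,0,0,0,0,-1],[-0.02,0,0,0,0,0,-1],[-0.02,0,0,0,0,0,-1],[-0.02,0,0,0,0,0,-1],[-0.02,0,0,0,0,0,-1],[-0.02,0,0,0,0,0,-1]]'
```

```text
clock: 25.3
position: [0.6165, 0.0712, 0.0423]
ee_rot: [-0.051, 0.999, 0.0, -0.002]
ft_force: [-13.5, -0.7, 5.9]
grip_width: -0.005
grasp_force: 6.6
```

```bash
python3 -m pendant '[[-0.01,0,0,0,0,0,-1],[-0.02,0,-0.005,0,0,0,-1],[-0.02,0,-0.01,0,0,0,-1],[-0.02,0,-0.01,0,0,0,-1],[-0.02,0,-0.01,0,0,0,-1],[-0.02,0,-0.01,0,0,0,-1],[-0.02,0,-0.01,0,0,0,-1],[-0.02,0,-0.01,0,0,0,-1],[-0.02,0,-0.01,0,0,0,-1],[-0.02,0,-0.01,0,0,0,-1]]'
```

```text
clock: 26.55
position: [0.6172, 0.0713, 0.0424]
ee_rot: [-0.051, 0.999, -0.0, -0.003]
ft_force: [-13.6, -0.3, 3.4]
grip_width: 0.0
grasp_force: 6.6
```

```bash
python3 -m pendant '[[0.02,0,0,0,0,0,-1],[0.04,0,0,0,0,0,-1],[0.06,0,0,0,0,0,-1],[0.07,0,0,0,0,0,-1],[0.07,0,0,0,0,0,-1],[0.07,0,0,0,0,0,-1],[0.07,0,0,0,0,0,-1],[0.07,0,0,0,0,0,-1],[0.07,0,0,0,0,0,-1],[0.07,0,0,0,0,0,-1]]'
```

```text
clock: 27.8
position: [0.6147, 0.071, 0.0426]
ee_rot: [-0.051, 0.999, -0.0, -0.001]
ft_force: [-8.1, -1.0, -0.6]
grip_width: 0.003
grasp_force: 4.0
```

```bash
python3 -m pendant '[[0.01,0,0,0,0,0,-1],[0.02,0,0,0,0,0,-1],[0.03,0,0,0,0,0,-1],[0.04,0,0,0,0,0,-1],[0.04,0,0,0,0,0,-1],[0.04,0,0,0,0,0,-1],[0.04,0,0,0,0,0,-1],[0.04,0,0,0,0,0,-1],[0.04,0,0,0,0,0,-1],[0.04,0,0,0,0,0,-1]]'
```

```text
clock: 29.05
position: [0.6142, 0.071, 0.0434]
ee_rot: [-0.052, 0.999, 0.0, 0.0]
ft_force: [0.5, 0.1, -0.3]
grip_width: -0.004
grasp_force: 0.0
```

The force fell to zero within 0.5 mm of backing off, so the pawl holds the block. I'll retreat up and back, then verify.

```bash
python3 -m pendant '[[0.2,0,0,0,0,0,-1],[0.5,0,0,0,0,0,-1],[0.8,0,-0.3,0,0,0,-1],[1.2,0,-1,0,0,0,-1],[1.6,0,-2,0,0,0,-1],[2,0,-3,0,0,0,-1],[2.4,0,-4,0,0,0,-1],[2.4,0,-4,0,0,0,-1],[2.4,0,-4,0,0,0,-1],[2.4,0,-4,0,0,0,-1]]'
python3 - <<'E'
from h import *
im,d=look('scene'); a=cv2.resize(im[180:290,260:400],(800,600),interpolation=cv2.INTER_CUBIC); save(cv2.convertScaleAbs(a,alpha=1.7),'c7.png')
E
```

```text
clock: 30.3
position: [0.494, 0.0585, 0.2419]
ee_rot: [-0.052, 0.999, -0.0, -0.001]
ft_force: [-0.2, -0.9, -0.0]
grip_width: -0.0
grasp_force: 0.0
```

View pics/c7.png

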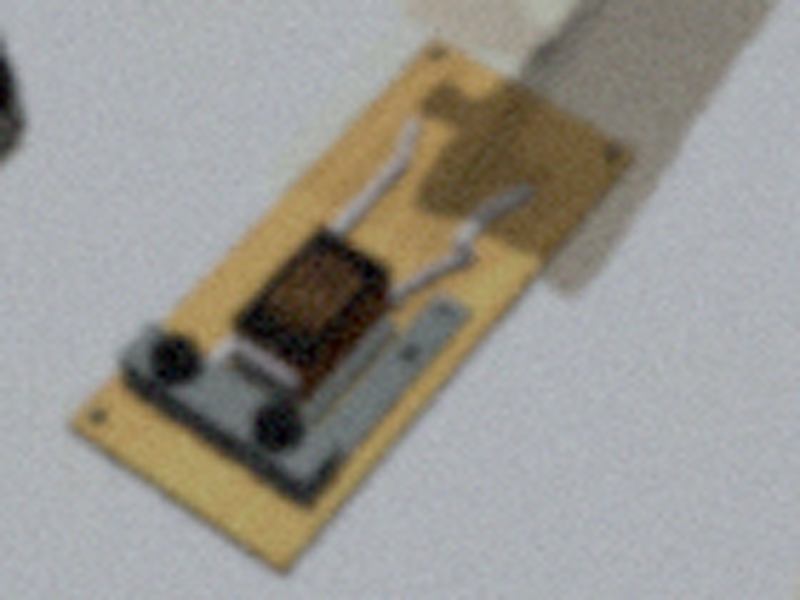

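The block sits against the pressed-in stop (crop 265,362) and the pawl's tip is at its rear corner (395,295). The robot is clear, so I'm handing in.

```bash
python3 -c "
from workcell import manip
print(manip.hand_in())"
```

```text
the job is handed in; nothing more can be done
None
```

I slid the block along the bed until the pawl locked it against the stop, let go, and handed the job in at about 30 s; push force peaked near 14 N and the arm stayed clear of the jar, mug and bottle.

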